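# Push a row of shakers home in the sprung rack

## Robot

A 6-joint arm with a two-finger parallel gripper is mounted at the origin on a cart in front of the work surface, level with it; the furniture and walls round the work are solid. World frame = base frame: x ahead of the robot, y to its left, z up, the work surface at z = 0. Lengths are in m, angles in rad, forces in N, time in s.
With the tool pointing down it reaches from about 0.275 to 0.85 m from the base axis. Payload 19 kg.
Tool frame: the origin (TCP) lies at the very end of the fingers, on their centre line; the grasp point (between the pads) lies 19 mm behind it (grip_point_offset is the distance from the TCP to the grasp point, in m); z points along the fingers, y is the line along which they close (so a half turn about z gives the same grasp; the last joint's range is limited). The gripper opens to 85 mm and grips with 20 to 120 N. Pads are 22 mm wide; open, the fingers measure 114 mm over their backs; the gripper's body (76 mm by 85 mm) begins 54 mm behind the grasp point. The pads swing forward as they close: fully open they stand 13 mm farther back than shut.
Start: joints at [1.101, 0.15, 1.437, -0, 1.554, -0.134], TCP at [0.189, 0.543, 0.231] pointing down, gripper open.
Joint ranges: [-2.8, 2.8], [-0.68, 2.1], [0.12, 2.68], [-1.39, 4.53], [0.16, 2.79], [-2.81, 2.81]. Speed limits (rad/s): [1.89, 1.89, 2.22, 3.01, 3.01, 3.01].

## Interface

Orientations are given as a unit quaternion [w, x, y, z].
In Python, from station import * gives the robot as it stands.
- The arm moves only by the tool carry_out, never from a script. Its argument "steps" is a list of rows, each an object with "translation": the shift along the tool's x, y, z in mm, a list of three; "delta_rot": the turn, a rotation vector about the tool's x, y, z in degrees, a list of three. A call has 1 to 20 rows; each row shifts and turns the commanded pose from where the row before left it, along the tool's axes as they then stand; what a row does not reach is not made up. A row lasts 1/8 s, in which the tool goes at most 62.5 mm and 10.7 degrees, less where a joint would pass 70% of its speed; a pose out of reach is approached as far as the arm can. A call with a gripper value outside its range is refused whole. "grip" is the finger opening in mm, from 0 to 85.4, set as the call begins (left out, the last holds). The fingers move at their own pace and stop on an object; "force" is the grip in N (left out, the last holds). Time passes only in rows, so rows that do not move let the fingers close. It gives the time, the measured TCP pose, the force, the opening and the grip force at its end, in the units of the state.
- get_state(): the state, without advancing time (a new reading comes with each control period).
- grab_frame(name): name is "scene" or "top"; returns a dict with "img" (420x560x3 uint8, blue, green, red), "intrinsics" (3x3 intrinsics, pixels), "k1" (the pictures are not rectified: a ray, as slopes to the right and down, at radius r is drawn at 1 + k1 r^2 times it, then the intrinsics apply), "rvec" (rotation vector, rad) and "tvec" (3), from world to camera coordinates, as OpenCV has them. Camera axes: x right, y down, z forward; pixel columns grow to the right and rows downward; lengths in m; the calibration is good to about 2 mm. A picture is of the moment at which its call begins. There is no depth.
- hand_in(): hands the job in; it is judged then, once.
Trained networks look in the newest picture that a camera, given by its name, has taken for a name from the list of things; names that differ only in an ending like _2 or _b are one class to them, and where a whole thing is asked for, a point or a joint stands for the part that bears it (a point fixed in the world has none). Each returns a list of dicts, best first, with "score" (0 to 1); they miss things now and then, are a little off and sometimes report something else, mostly with a low value. They report only what shows in the picture. A call takes as long as a camera call. They do not tell look-alikes from the thing itself.
- recognise(camera, label): "xyz" ([x, y, z] in m, in the coordinates of the camera as it stood for that picture, good to about 4 mm: the middle of the surface that is visible of it).
- place_of(camera, label): "xyz" ([x, y, z] in m, in the coordinates of the camera as it stood for that picture, good to about 4 mm: a listed point, or the origin of a listed thing).
The state is a dict: "time": time; "joint_positions": joint angles; "qvel": joint speeds; "joint_efforts": joint torques, N m; "ee_pos": TCP position; "tool_rot": TCP orientation; "ft_force": force on the tool from outside, world axes, zero at the start; "moment": the same for the moment, N m; "width": finger opening in m; "grasp_force": force on a finger pad.
Only numpy, scipy, OpenCV 4.12 (cv2) and the standard library are available. Lean on these libraries where they do the work, as an engineer would, in place of code of your own. Each camera call takes 0.05 s, during which the arm holds its last target. There are 200 camera calls.

## Task

Stand the stray salt shaker at the tail of the row of three in front of the rack, in line with them, then push the whole row from its tail as one straight block into the rack until it presses firmly against the sprung end plate. Push gently, for the glass must not be knocked or squeezed hard together; then let go and leave all four upright, in one straight line and touching, still pressed on the plate. Leave the things round about where they are.

Things in the scene. Friction and masses are not known exactly. Their poses are not given: they have to be found in the camera images.
- rack: Low U-shaped beech rack fixed to the worktop, no floor: two rails 22 mm high, 12 mm thick, 70 mm apart inside, run 262 mm from the mouth to a cross bar; lips flare out in front of the mouth, 46 mm long, to 49 mm either side of the middle. Origin on the worktop in the middle of the mouth; x along the middle line into the rack (push direction), y to the left of x, z up.
- plate_zone (a point): Point on the rack's middle line 185 mm inside the mouth, 30 mm up. A block clamped across the rails carries an upright steel plate (56 mm wide, 5 to 55 mm high) that faces the mouth; it springs back along x by up to 22 mm, 1 N per mm, well damped. The block was set by hand: the plate's resting face lies up to 20 mm either way of this point, is not reported and must be felt.
- tail_push (a point): Point on the rack's middle line 150 mm in front of the mouth, 50 mm up: about where the tail stands. Right push at the tail once all bear on the plate: 10 to 12 N (some 6 N on the plate plus 1 to 2.5 N drag per moving shaker, less at rest), kept 0.2 s, over 4 N between every two; glass on glass never over 18 N. Let go, the row springs back a few mm; drag then holds it.
- shaker_1: Lead salt shaker: plain round glass body 60 mm across, straight-sided to 66 mm high, then a knobbly cap about 49 mm across to 99 mm high; 0.19 kg give or take a third. Origin under its centre, z up. It stands between the rails just inside the mouth.
- shaker_2: Second salt shaker: plain round glass body 60 mm across, straight-sided to 66 mm high, then a knobbly cap about 49 mm across to 99 mm high; 0.19 kg give or take a third. Origin under its centre, z up. It stands behind the lead one, near the mouth of the rack, a few mm of gap between.
- shaker_3: Third salt shaker: plain round glass body 60 mm across, straight-sided to 66 mm high, then a knobbly cap about 49 mm across to 99 mm high; 0.19 kg give or take a third. Origin under its centre, z up. It stands on the open worktop behind the second, a few mm of gap between, the tail as found. Glass grips glass and wood: a row that stands out of line splays and jams on the lips.
- stray_shaker: Stray salt shaker: plain round glass body 60 mm across, straight-sided to 66 mm high, then a knobbly cap about 49 mm across to 99 mm high; 0.19 kg give or take a third. Origin under its centre, z up. It stands apart, beside the row on the robot's side, and has to become the tail, behind the third.
- spice_jar_a: Bystander: spice jar 45 mm across and 106 mm high on the far side of the row, origin under its centre.
- matchbox: Bystander: matchbox 36x53x15 mm lying beside the rack on the robot's side, origin under its centre.
- egg_timer: Bystander: kitchen timer 66 mm across, 55 mm high, origin under its centre.
- glass_jar: Bystander: lidded glass jar 77 mm across, 102 mm high at the back, origin under its centre.
- spice_jar_b: Bystander: spice jar 46 mm across and 106 mm high at the back, origin under its centre.
There are look-alikes about, which are no part of the job. What is shaped like the shaker_3 but purple is not meant.

How it is judged:
On the way, in this order (a step that is already met when the one before it is completed fails the run):
1. the stray shaker stands upright on the worktop behind the third, in line with the rack (horizontal distance between stray_shaker and shaker_3 below 0.09 m and x of stray_shaker in the frame of rack below -0.1 m and y of stray_shaker in the frame of rack between -0.016 and 0.016 m and height (world z) of stray_shaker below 0.006 m and angle between stray_shaker's own z axis and vertical below 0.08 rad), for 0.2 s.
2. all four bear on one another in a straight line, the second pressing the lead one on to the plate with over 4 N (y of shaker_1 in the frame of rack between -0.009 and 0.009 m and y of shaker_2 in the frame of rack between -0.009 and 0.009 m and y of shaker_3 in the frame of rack between -0.009 and 0.009 m and y of stray_shaker in the frame of rack between -0.014 and 0.014 m and horizontal distance between shaker_1 and shaker_2 below 0.0635 m and horizontal distance between shaker_2 and shaker_3 below 0.0635 m and horizontal distance between shaker_3 and stray_shaker below 0.0635 m and contact force between shaker_1 and shaker_2 above 4 N and contact force between shaker_2 and shaker_3 above 4 N and contact force between shaker_3 and stray_shaker above 4 N), for 0.2 s.
At the end, for the whole second after the job is handed in: all four shakers upright (within 0.06 rad) and still on the worktop, in order, neighbours' centres less than 63.5 mm apart, within 9 mm (the tail 14 mm) of the rack's middle line, the lead one at the plate and still pressed by the second with over 0.5 N (y of shaker_1 in the frame of rack between -0.009 and 0.009 m and y of shaker_2 in the frame of rack between -0.009 and 0.009 m and y of shaker_3 in the frame of rack between -0.009 and 0.009 m and y of stray_shaker in the frame of rack between -0.014 and 0.014 m and horizontal distance between shaker_1 and shaker_2 below 0.0635 m and horizontal distance between shaker_2 and shaker_3 below 0.0635 m and horizontal distance between shaker_3 and stray_shaker below 0.0635 m and angle between each of shaker_1, shaker_2, shaker_3, stray_shaker's own z axis and vertical below 0.06 rad and height (world z) of each of shaker_1, shaker_2, shaker_3, stray_shaker below 0.006 m and contact force between shaker_1 and shaker_2 above 0.5 N and x of shaker_1 in the frame of rack above 0.125 m and linear speed of each of shaker_1, shaker_2, shaker_3, stray_shaker below 0.01 m/s); the robot touches nothing.
It fails at once if two shakers are pressed or knocked together with over 18 N (contact force between shaker_1 and shaker_2 above 18 N or contact force between shaker_2 and shaker_3 above 18 N or contact force between shaker_3 and stray_shaker above 18 N).
It fails at once if a shaker of the row tips over 0.25 rad (angle between any of shaker_1, shaker_2, shaker_3's own z axis and vertical above 0.25 rad).
It fails at once if a bystander is shifted by over 25 mm (distance of any of spice_jar_a, matchbox, egg_timer, glass_jar, spice_jar_b from where it was at the start of the episode above 0.025 m).
It also fails if it takes over 72 s, if anything falls off the work surface, if the arm or the gripper's body presses on something with over 40 N, if the wrist force passes 120 N, or if a joint passes its speed limit or range.

## Working session

There is one attempt and no reset: what is moved stays moved. The work goes in short steps, Python scripts to look and compute and a tool call to move; the robot and the scene stay as the last step left them, time stands still between calls to the robot, and variables do not carry over. Pictures are saved under pics/ and viewed, at most 10 in all, crops included, and the job is handed in when it is done.

Besides the shell and the picture viewer there is one more tool, called after "Request:" as name([rows], argument=value, ...), one row to a line, values as JSON. carry_out: Moves the arm, as the interface text tells. Its arguments: {"type":"object","properties":{"steps":{"type":"array"},"grip":{"type":"number"},"force":{"type":"number"}},"required":["steps"]}

```bash
ls; mkdir -p pics
cat > h.py <<'E'
from station import *
import numpy as np, cv2
def snap(n,f=None):
    d=grab_frame(n)
    if f: cv2.imwrite('pics/'+f,d['img'])
    R=cv2.Rodrigues(np.array(d['rvec'],float))[0]; d['R']=R; d['t']=np.array(d['tvec'],float).ravel()
    return d
def toworld(d,p): return d['R'].T@(np.array(p,float)-d['t'])
def proj(d,P):
    c=d['R']@np.array(P,float)+d['t']; s=c[:2]/c[2]; s=s*(1+d['k1']*(s@s)); K=np.array(d['intrinsics'])
    return K[:2,:2]@s+K[:2,2]
def ray(d,uv,z):
    K=np.array(d['intrinsics']); q=np.linalg.solve(K,[uv[0],uv[1],1])[:2]; s=q.copy()
    for _ in range(30): s=q/(1+d['k1']*(s@s))
    v=d['R'].T@np.array([s[0],s[1],1]); o=-d['R'].T@d['t']
    return o+v*(z-o[2])/v[2]
E
python3 - <<'E'
from h import *
np.set_printoptions(precision=4,suppress=True)
print(get_state())
for c in ('top','scene'):
    d=snap(c,c+'0.png'); print(c,'cam at',-d['R'].T@d['t'],d['k1'])
    for l in ('rack','plate_zone','tail_push','shaker_1','stray_shaker','spice_jar_a','matchbox','egg_timer','glass_jar'):
        for r in place_of(c,l):
            w=toworld(d,r['xyz']); print(l,round(r['score'],2),w,proj(d,w).round())
E
```

```text
pics
{'time': 0.0, 'joint_positions': array([ 1.101 ,  0.151 ,  1.438 ,  0.    ,  1.5538, -0.134 ]), 'qvel': array([-0.0009, -0.0006, -0.002 ,  0.0008, -0.0002, -0.0005]), 'joint_efforts': array([ -0.0032, -71.3051, -57.0868,  -0.0007,   0.0088,  -0.0001]), 'ee_pos': array([0.1894, 0.5427, 0.2307]), 'tool_rot': array([-0.0002,  0.1671,  0.9859, -0.0006]), 'ft_force': array([-0.1056, -0.85  ,  0.7158]), 'moment': array([ 0.0184, -0.0753,  0.0352]), 'grasp_force': 0.0, 'width': 0.08553478405963064}
top cam at [ 0.5561 -0.1189  1.1201] -0.019981823780097538
plate_zone 0.58 [0.5398 0.1333 0.0279] [187. 232.]
shaker_1 0.88 [ 0.566   0.0002 -0.0011] [244. 223.]
shaker_1 0.71 [0.6842 0.2001 0.0002] [165. 173.]
shaker_1 0.64 [ 0.5852 -0.1407 -0.0013] [301. 217.]
shaker_1 0.61 [ 0.5752 -0.0725 -0.0028] [273. 220.]
stray_shaker 0.73 [ 0.4692 -0.1705 -0.0005] [312. 264.]
matchbox 0.92 [ 0.4518  0.0566 -0.0013] [220. 269.]
egg_timer 0.7 [ 0.4495 -0.3517  0.0153] [387. 275.]
glass_jar 0.9 [ 0.7928  0.0282 -0.0026] [236. 132.]
scene cam at [ 0.1992 -0.6393  0.817 ] -0.11438028698679996
rack 0.82 [ 0.5749 -0.0501  0.0007] [264. 218.]
plate_zone 0.64 [0.5417 0.134  0.0317] [212. 171.]
plate_zone 0.51 [0.6705 0.0409 0.0021] [275. 179.]
plate_zone 0.43 [ 0.7384  0.1021 -0.0006] [282. 157.]
shaker_1 0.88 [ 0.5917 -0.139   0.0047] [292. 237.]
shaker_1 0.79 [ 0.6821  0.201  -0.0043] [245. 147.]
shaker_1 0.68 [ 0.5704 -0.0703  0.0008] [267. 224.]
shaker_1 0.58 [ 0.5686  0.0047 -0.0006] [249. 205.]
stray_shaker 0.76 [ 0.4778 -0.1641  0.0036] [256. 269.]
spice_jar_a 0.89 [0.7397 0.098  0.0009] [283. 157.]
spice_jar_a 0.78 [ 0.6697  0.0416 -0.0001] [274. 180.]
egg_timer 0.65 [ 0.4556 -0.3466  0.013 ] [299. 336.]
egg_timer 0.35 [0.7386 0.1013 0.0002] [282. 157.]
glass_jar 0.91 [0.7953 0.0339 0.003 ] [314. 162.]
```

View pics/top0.png

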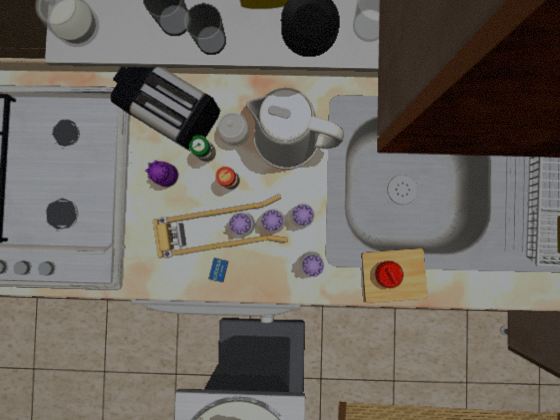

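View pics/scene0.png

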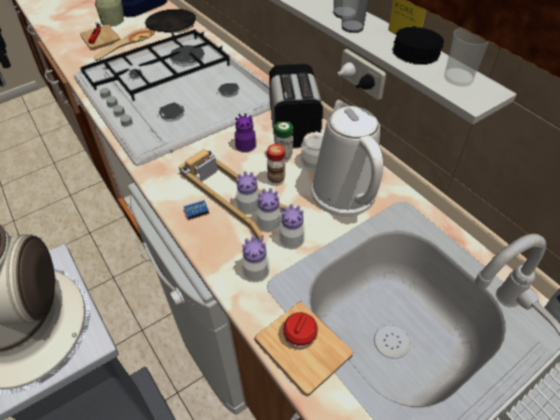

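The lead, second and third shakers are at top-view pixels (240,224), (271,221) and (302,215). The stray is at (312,265). The all-dark-purple look-alike at (162,173) is the one to leave alone. Next I'll measure the rack line and the cap centres more precisely.

```bash
cat > fit.py <<'E'
from h import *
np.set_printoptions(precision=4,suppress=True)
def caps(d,lo=(115,35,60),hi=(150,255,255),zc=0.085,show=True):
    hsv=cv2.cvtColor(d['img'],cv2.COLOR_BGR2HSV); m=cv2.inRange(hsv,lo,hi)
    m=cv2.morphologyEx(m,cv2.MORPH_OPEN,np.ones((3,3)))
    n,l,s,c=cv2.connectedComponentsWithStats(m); out=[]
    for i in range(1,n):
        u=c[i]
        if s[i,4]>80 and 130<u[0]<350 and 160<u[1]<290: out.append((s[i,4],u,s[i,:4],ray(d,u,zc)))
    return m,out
E
python3 - <<'E'
from fit import *
d=snap('top'); m,o=caps(d)
for a in o: print(*a)
hsv=cv2.cvtColor(d['img'],cv2.COLOR_BGR2HSV)
for p in [(195,212),(200,250),(240,224),(265,203),(230,245)]: print(p,hsv[p[1]-1:p[1]+2,p[0]].tolist())
w=cv2.inRange(hsv,(10,90,100),(28,255,255))
c=cv2.resize(d['img'][180:290,140:340],None,fx=4,fy=4,interpolation=cv2.INTER_CUBIC)
cv2.imwrite('pics/crop1.png',c)
ys,xs=np.nonzero(w[195:265,150:295]); 
P=np.array([ray(d,(x+150,y+195),0.022)[:2] for x,y in zip(xs,ys)])
np.save('rack.npy',P)
# model fit: rack pose (x0,y0,th) -> rasterised points distance to rails/lips model
from scipy.optimize import least_squares, minimize
def seg(p,a,b):
    ab=b-a; t=np.clip((p-a)@ab/(ab@ab),0,1); return np.linalg.norm(p-a-t[:,None]*ab,axis=1)
S=[((0,s*.041),(.262,s*.041)) for s in(1,-1)]+[((0,s*.041),(-.046,s*.055)) for s in(1,-1)]+[((.268,-.047),(.268,.047))]
def cost(v):
    R=np.array([[np.cos(v[2]),-np.sin(v[2])],[np.sin(v[2]),np.cos(v[2])]]); q=(P-v[:2])@R
    dd=np.min([seg(q,np.array(a),np.array(b)) for a,b in S],axis=0); return np.minimum(np.maximum(dd-.003,0),.015)**2
best=min((minimize(lambda v:cost(v).sum(),[x,y,t],method='Nelder-Mead',options=dict(xatol=1e-5,fatol=1e-10,maxiter=2000)) for x in(.57,) for y in(-.07,-.05,-.03) for t in(1.7,1.78)),key=lambda r:r.fun)
v=best.x;print('rack',v,best.fun,len(P))
np.save('rackpose.npy',v)
R=np.array([[np.cos(v[2]),-np.sin(v[2])],[np.sin(v[2]),np.cos(v[2])]])
for a in o: print('rackframe',(a[3][:2]-v[:2])@R)
print('pz',(np.array([.5407,.1336])-v[:2])@R)
for (a,b) in S:
    for e in(a,b):
        x=R@np.array(e)+v[:2]; u=(proj(d,[*x,.022])-[140,180])*4+1.5; cv2.circle(c,tuple(int(k) for k in u),3,(0,0,255),-1)
for a in o: cv2.circle(c,tuple(int(k) for k in (a[1]-[140,180])*4+1.5),3,(0,255,0),-1)
wm=cv2.resize(w[180:290,140:340],None,fx=4,fy=4,interpolation=0)
ct=cv2.findContours(wm,cv2.RETR_LIST,cv2.CHAIN_APPROX_NONE)[0]; cv2.drawContours(c,ct,-1,(255,0,0),1)
cv2.imwrite('pics/crop1.png',c)
E
```

```text
461 [160.154  171.2495] [146 161  28  23] [0.6793 0.1881 0.085 ]
339 [302.7876 214.4543] [293 205  21  20] [ 0.5878 -0.1431  0.085 ]
346 [271.8786 220.0694] [262 210  21  21] [ 0.5733 -0.0728  0.085 ]
350 [239.7886 223.3829] [230 214  21  20] [0.5638 0.0004 0.085 ]
359 [312.4735 265.195 ] [302 255  22  21] [ 0.4731 -0.1678  0.085 ]
(195, 212) [[90, 6, 160], [19, 14, 149], [18, 110, 141]]
(200, 250) [[19, 136, 144], [18, 110, 123], [20, 6, 129]]
(240, 224) [[134, 75, 153], [134, 70, 154], [135, 77, 153]]
(265, 203) [[19, 136, 158], [19, 129, 154], [19, 132, 147]]
(230, 245) [[19, 130, 149], [19, 124, 130], [17, 89, 103]]
rack [ 0.5746 -0.0647  1.7563] 0.016962839767096213 1419
rackframe [ 0.2292 -0.1496]
rackframe [-0.0794  0.0014]
rackframe [-0.0077  0.0028]
rackframe [ 0.066  -0.0015]
rackframe [-0.0826  0.1187]
pz [ 0.2012 -0.0033]
```

View pics/crop1.png

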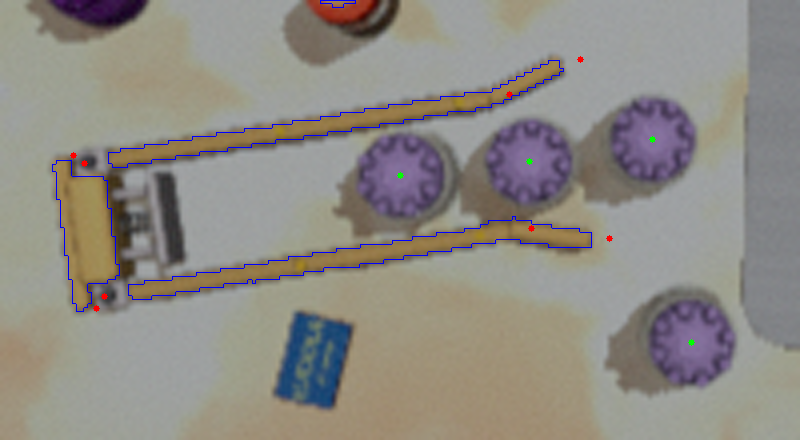

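The picture confirms the row at crop pixels (400,175), (529,161) and (652,139), with the stray at (691,342). The red rack-model dots sit about 15 px too far right because the spring block's pixels biased the fit, so I'll refit using only the rails and the bar.

Run:
```python
from fit import *
d=snap('top'); m,o=caps(d)
w=cv2.inRange(cv2.cvtColor(d['img'],cv2.COLOR_BGR2HSV),(10,90,100),(28,255,255))
def pts(x0,x1,y0,y1):
    ys,xs=np.nonzero(w[y0:y1,x0:x1]); return np.array([ray(d,(x+x0,y+y0),.022)[:2] for x,y in zip(xs,ys)])
L=[]
for box in ((172,260,200,222),(180,262,230,257)):
    P=pts(*box); vx,vy,x,y=cv2.fitLine(P.astype(np.float32),cv2.DIST_HUBER,0,1e-5,1e-5).ravel()
    if vy<0: vx,vy=-vx,-vy
    L.append((np.array([x,y],float),np.arctan2(vy,vx))); print(L[-1],len(P))
th=(L[0][1]+L[1][1])/2; e=np.array([np.cos(th),np.sin(th)]); n=np.array([-e[1],e[0]])
print('gap of rail middles (82 expected)',abs((L[0][0]-L[1][0])@n))
c=(L[0][0]@n+L[1][0]@n)/2
# bar outer edge: columns 153..160 rows 222..258 ; lip tips
B=pts(150,164,218,260); s=B@e; print('bar x max (=.274)',np.percentile(s,98),'rows')
T=pts(255,290,190,245); s2=T@e; print('lip min (=-.046)',np.percentile(s2,2))
org=(np.percentile(s,98)-.274+np.percentile(s2,2)+.046)/2
o0=e*org+n*c; v=np.array([*o0,th]); np.save('rackpose.npy',v); print('rack',v, 'deg',np.degrees(th))
R=np.c_[e,n]
for a in o: print('rackframe',(a[3][:2]-o0)@R)
print('pz',(np.array([.5407,.1336])-o0)@R)
# plate: dark plate face top, crop px (165..180, 175..235) -> z .055
for u in ((178,175),(184,233)): print('plate edge',(ray(d,(u[0]/4+140,u[1]/4+180),.055)[:2]-o0)@R)
```

```text
(array([0.5912, 0.0673]), np.float32(1.7569903)) 386
(array([0.5116, 0.0503]), np.float32(1.7591646)) 366
gap of rail middles (82 expected) 0.08135393406048486
bar x max (=.274) 0.11070718073376849 rows
lip min (=-.046) -0.20232365265320434
rack [ 0.5728 -0.0541  1.7581] deg 100.73041
rackframe [ 0.2181 -0.1499]
rackframe [-0.0902  0.0019]
rackframe [-0.0185  0.003 ]
rackframe [ 0.0551 -0.0012]
rackframe [-0.0932  0.119 ]
pz [ 0.1904 -0.0034]
plate edge [ 0.1875 -0.0224]
plate edge [0.1892 0.0119]
```

Request:
carry_out([
  {"translation":[-31.3,-36.1,0],"delta_rot":[0,0,0]},
  {"translation":[-31.3,-36.1,0],"delta_rot":[0,0,0]},
  {"translation":[-31.3,-36.1,0],"delta_rot":[0,0,0]},
  {"translation":[-31.3,-36.1,0],"delta_rot":[0,0,0]},
  {"translation":[-31.3,-36.1,0],"delta_rot":[0,0,0]},
  {"translation":[-31.3,-36.1,0],"delta_rot":[0,0,0]},
  {"translation":[-31.3,-36.1,0],"delta_rot":[0,0,0]},
  {"translation":[-31.3,-36.1,0],"delta_rot":[0,0,0]},
  {"translation":[-31.3,-36.1,0],"delta_rot":[0,0,0]},
  {"translation":[-31.3,-36.1,0],"delta_rot":[0,0,0]},
  {"translation":[-31.3,-36.1,0],"delta_rot":[0,0,0]},
  {"translation":[-31.3,-36.1,0],"delta_rot":[0,0,0]},
  {"translation":[-31.3,-36.1,0],"delta_rot":[0,0,0]},
  {"translation":[-31.3,-36.1,0],"delta_rot":[0,0,0]},
  {"translation":[-31.3,-36.1,0],"delta_rot":[0,0,0]},
  {"translation":[-31.3,-36.1,0],"delta_rot":[0,0,0]},
], grip=85, force=20)

```text
time: 3.1
ee_pos: [0.4723, -0.1692, 0.2314]
tool_rot: [0.0, 0.167, 0.986, -0.0]
ft_force: [-0.1, 0.5, 1.7]
width: 0.0852
grasp_force: 0.0
```

Request:
carry_out([
  {"translation":[0,0,0],"delta_rot":[0,0,7.5]},
  {"translation":[0,0,0],"delta_rot":[0,0,7.5]},
  {"translation":[0,0,0],"delta_rot":[0,0,7.5]},
  {"translation":[0,0,0],"delta_rot":[0,0,7.5]},
  {"translation":[0,0,0],"delta_rot":[0,0,7.5]},
  {"translation":[0,0,0],"delta_rot":[0,0,7.5]},
  {"translation":[0,0,0],"delta_rot":[0,0,7.5]},
  {"translation":[0,0,0],"delta_rot":[0,0,7.5]},
  {"translation":[0,0,0],"delta_rot":[0,0,0]},
])

```text
time: 4.22
ee_pos: [0.472, -0.1675, 0.2314]
tool_rot: [0.0, 0.637, 0.77, -0.0]
ft_force: [0.6, -0.3, -0.1]
width: 0.0848
grasp_force: 0.0
```

```bash
cat > delta.py <<'E'
from fit import *
from scipy.spatial.transform import Rotation as Ro
v=np.load('rackpose.npy'); e=np.array([np.cos(v[2]),np.sin(v[2])]); RR=np.c_[e,[-e[1],e[0]]]
def rk(p): return (np.array(p)[:2]-v[:2])@RR
def T():
    s=get_state(); q=s['tool_rot']; R=Ro.from_quat([*q[1:],q[0]]).as_matrix(); return s,R
def goto(p):
    s,R=T(); want=np.c_[[*e,0],[*(-RR[:,1]),0],[0,0,-1]]
    print('t',s['time'],'tcp',s['ee_pos'],'rack',rk(s['ee_pos']),'F',s['ft_force'],'w',s['width'],s['grasp_force'])
    print('shift mm',R.T@(np.array(p)-s['ee_pos'])*1e3,'rotvec deg',np.degrees(Ro.from_matrix(R.T@want).as_rotvec()))
E
python3 -c "
from delta import *
goto([.473,-.168,.032])"
```

```text
t 4.225 tcp [ 0.472  -0.1675  0.2314] rack [-0.0927  0.1202] F [ 0.5597 -0.3136 -0.0835] w 0.08484478212153153 0.0
shift mm [ -0.6315   0.9039 199.3727] rotvec deg [0.0018 0.0098 0.0652]
```

Request:
carry_out([
  {"translation":[-0.6,0.9,20],"delta_rot":[0,0,0]},
  {"translation":[0,0,25],"delta_rot":[0,0,0]},
  {"translation":[0,0,25],"delta_rot":[0,0,0]},
  {"translation":[0,0,25],"delta_rot":[0,0,0]},
  {"translation":[0,0,20],"delta_rot":[0,0,0]},
  {"translation":[0,0,15],"delta_rot":[0,0,0]},
  {"translation":[0,0,15],"delta_rot":[0,0,0]},
  {"translation":[0,0,12],"delta_rot":[0,0,0]},
  {"translation":[0,0,12],"delta_rot":[0,0,0]},
  {"translation":[0,0,12],"delta_rot":[0,0,0]},
  {"translation":[0,0,10],"delta_rot":[0,0,0]},
  {"translation":[0,0,8],"delta_rot":[0,0,0]},
  {"translation":[0,0,0],"delta_rot":[0,0,0]},
])

```text
time: 5.85
ee_pos: [0.4728, -0.1679, 0.0318]
tool_rot: [-0.0, 0.638, 0.77, -0.0]
ft_force: [0.4, -0.6, 0.3]
width: 0.085
grasp_force: 0.0
```

Request:
carry_out([
  {"translation":[0,0,0],"delta_rot":[0,0,0]},
  {"translation":[0,0,0],"delta_rot":[0,0,0]},
  {"translation":[0,0,0],"delta_rot":[0,0,0]},
  {"translation":[0,0,0],"delta_rot":[0,0,0]},
  {"translation":[0,0,0],"delta_rot":[0,0,0]},
], grip=40, force=25)

```text
time: 6.48
ee_pos: [0.4732, -0.1681, 0.0328]
tool_rot: [0.0, 0.638, 0.77, 0.0]
ft_force: [-1.9, 2.2, 5.8]
width: 0.0589
grasp_force: 27.0
```

```bash
python3 -c "
from delta import *
goto([.6022,-.2093,.032])
d=snap('scene','grip.png'); x=cv2.resize(d['img'][130:330,150:410],None,fx=3,fy=3); cv2.imwrite('pics/grip.png',x)
d=snap('top'); print(caps(d)[1])"
```

```text
t 6.475 tcp [ 0.4732 -0.1681  0.0328] rack [-0.0935  0.1191] F [-1.8999  2.2117  5.7566] w 0.058928798500201884 27.02463001012802
shift mm [-64.5449 119.0256   0.9494] rotvec deg [0.0349 0.0364 0.0293]
[(np.int32(458), array([160.1441, 171.1747]), array([146, 161,  28,  23], dtype=int32), array([0.6795, 0.1881, 0.085 ])), (np.int32(342), array([302.7924, 214.4708]), array([293, 205,  21,  20], dtype=int32), array([ 0.5878, -0.1431,  0.085 ])), (np.int32(344), array([271.8924, 220.0349]), array([262, 210,  21,  21], dtype=int32), array([ 0.5733, -0.0728,  0.085 ])), (np.int32(349), array([239.808 , 223.3954]), array([230, 214,  21,  20], dtype=int32), array([0.5638, 0.0003, 0.085 ]))]
```

View pics/grip.png

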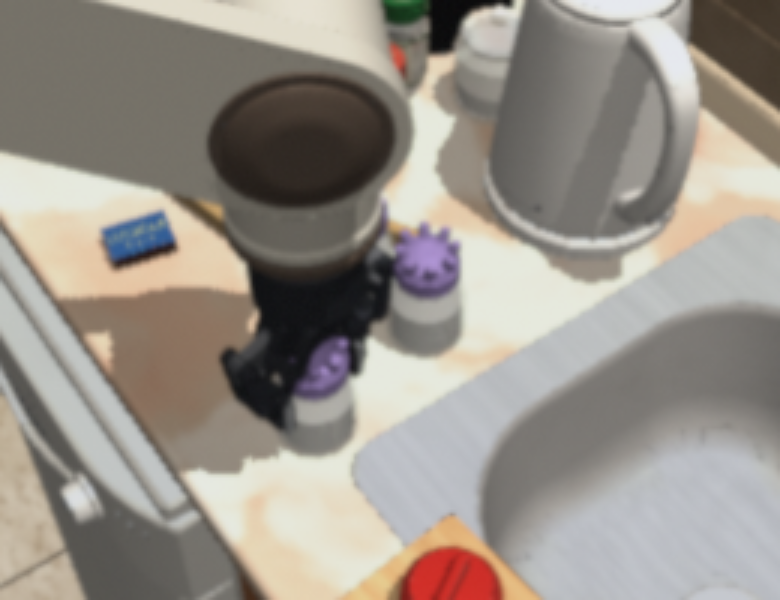

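The picture shows the stray held by its body at crop (320,400), the third behind it at (427,290), and a sink rim that looks flush with the worktop. I'll lift the stray, carry it back, bring it across and lower it.

Request:
carry_out([
  {"translation":[0,0,-4],"delta_rot":[0,0,0]},
  {"translation":[0,0,-6],"delta_rot":[0,0,0]},
  {"translation":[-6,0,-6],"delta_rot":[0,0,0]},
  {"translation":[-12,0,0],"delta_rot":[0,0,0]},
  {"translation":[-14,0,0],"delta_rot":[0,0,0]},
  {"translation":[-14,0,0],"delta_rot":[0,0,0]},
  {"translation":[-12,4,0],"delta_rot":[0,0,0]},
  {"translation":[-6.5,10,0],"delta_rot":[0,0,0]},
  {"translation":[0,16,0],"delta_rot":[0,0,0]},
  {"translation":[0,18,0],"delta_rot":[0,0,0]},
  {"translation":[0,18,0],"delta_rot":[0,0,0]},
  {"translation":[0,18,0],"delta_rot":[0,0,0]},
  {"translation":[0,16,0],"delta_rot":[0,0,0]},
  {"translation":[0,11,0],"delta_rot":[0,0,0]},
  {"translation":[0,6,0],"delta_rot":[0,0,0]},
  {"translation":[0,2,0],"delta_rot":[0,0,0]},
  {"translation":[0,0,0],"delta_rot":[0,0,0]},
])

```text
time: 8.7
ee_pos: [0.6017, -0.2092, 0.0483]
tool_rot: [-0.0, 0.638, 0.77, -0.0]
ft_force: [-0.1, 0.3, -2.8]
width: 0.0591
grasp_force: 27.5
```

Request:
carry_out([
  {"translation":[0,0,5],"delta_rot":[0,0,0]},
  {"translation":[0,0,4],"delta_rot":[0,0,0]},
  {"translation":[0,0,3],"delta_rot":[0,0,0]},
  {"translation":[0,0,2],"delta_rot":[0,0,0]},
  {"translation":[0,0,0],"delta_rot":[0,0,0]},
  {"translation":[0,0,0],"delta_rot":[0,0,0]},
])

```text
time: 9.45
ee_pos: [0.6018, -0.2092, 0.0363]
tool_rot: [0.0, 0.638, 0.77, -0.0]
ft_force: [-12.2, 4.6, 26.1]
width: 0.0593
grasp_force: 30.2
```

```bash
python3 -c "
from delta import *
goto([.6022,-.2093,.032])
d=snap('top','place.png'); x=cv2.resize(d['img'][180:280,200:380],None,fx=4,fy=4); cv2.imwrite('pics/place.png',x)
for a in caps(d)[1]: print(a[0],a[1],rk(a[3]))
d=snap('scene'); x2=cv2.resize(d['img'][130:330,150:410],None,fx=3,fy=3); cv2.imwrite('pics/place2.png',x2)"
```

```text
t 9.45 tcp [ 0.6018 -0.2092  0.0363] rack [-0.1578  0.0004] F [-12.2146   4.5694  26.1094] w 0.05927152780477994 30.183282494544983
shift mm [-0.1718  0.3392  4.3178] rotvec deg [0.0162 0.0453 0.0327]
465 [160.1118 171.4086] [ 0.2183 -0.1494]
324 [271.8858 220.142 ] [-0.0185  0.0032]
349 [239.851  223.3582] [ 0.055  -0.0014]
```

View pics/place2.png

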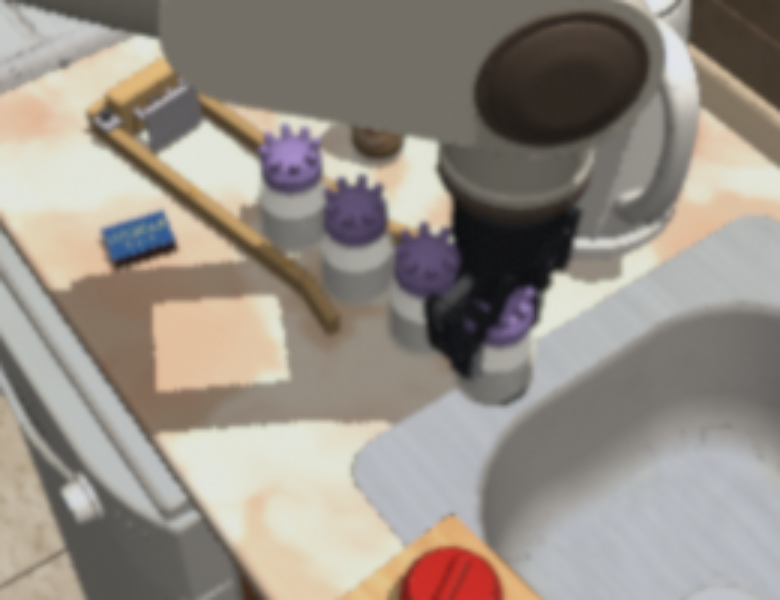

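Request:
carry_out([
  {"translation":[0,0,-2],"delta_rot":[0,0,0]},
  {"translation":[0,0,0],"delta_rot":[0,0,0]},
  {"translation":[0,0,0],"delta_rot":[0,0,0]},
])

```text
time: 9.93
ee_pos: [0.602, -0.2091, 0.0364]
tool_rot: [0.0, 0.638, 0.77, -0.0]
ft_force: [-1.1, 1.0, 4.8]
width: 0.0592
grasp_force: 28.2
```

```bash
python3 -c "
from delta import *
goto([.6022,-.2093,.032])"
```

```text
t 9.925 tcp [ 0.602  -0.2091  0.0364] rack [-0.1577  0.0002] F [-1.1486  1.0126  4.7952] w 0.059155326287501614 28.196693658828735
shift mm [-0.2256  0.1799  4.4133] rotvec deg [0.0031 0.0084 0.0304]
```

View pics/place.png

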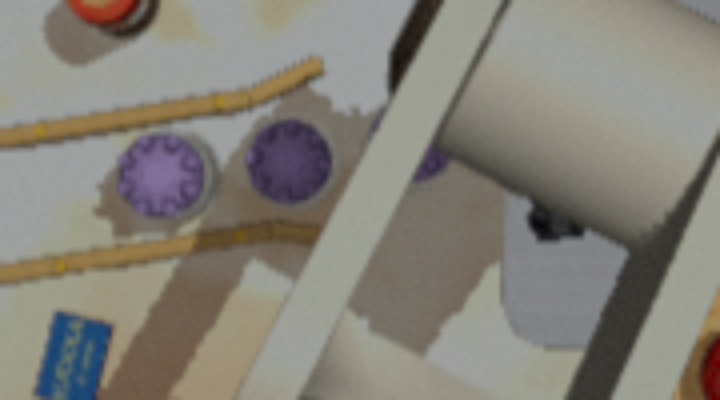

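The forces have settled: the stray stands upright at rack (-0.158, 0.000), about 3.6 mm above the worktop on the sink rim. I'll keep hold of it and push the row slowly, lowering the stray once it's past the rim.

Request:
carry_out([
  {"translation":[0,0,-0.8],"delta_rot":[0,0,0]},
  {"translation":[1,0,0],"delta_rot":[0,0,0]},
  {"translation":[2,0,0],"delta_rot":[0,0,0]},
  {"translation":[2,0,0],"delta_rot":[0,0,0]},
  {"translation":[2,0,0],"delta_rot":[0,0,0]},
  {"translation":[2,0,0],"delta_rot":[0,0,0]},
  {"translation":[2,0,0],"delta_rot":[0,0,0]},
  {"translation":[2,0,0],"delta_rot":[0,0,0]},
  {"translation":[2,0,0],"delta_rot":[0,0,0]},
  {"translation":[2,0,0],"delta_rot":[0,0,0]},
], force=40)

```text
time: 11.18
ee_pos: [0.5987, -0.1923, 0.0371]
tool_rot: [0.0, 0.638, 0.77, -0.0]
ft_force: [0.5, -0.3, -2.6]
width: 0.0591
grasp_force: 43.3
```

```bash
cat > st.py <<'E'
from delta import *
s,R=T(); f=s['ft_force']
print('t %.2f'%s['time'],'rack',rk(s['ee_pos']),'z',s['ee_pos'][2],'Ft',R.T@f,'M',R.T@s['moment'],'w',s['width'],s['grasp_force'],'yaw err',goto([0,0,0]))
for c,z in (('top',.085),('scene',.085)):
    d=snap(c); 
    if c=='top':
        for a in caps(d)[1]: print(a[0],a[1],rk(a[3]))
    else:
        for r in place_of(c,'shaker_1'): print(round(r['score'],2),rk(toworld(d,r['xyz'])))
E
python3 st.py
```

```text
t 11.175 tcp [ 0.5987 -0.1923  0.0371] rack [-0.1406  0.0003] F [ 0.5363 -0.281  -2.617 ] w 0.05907200424916741 43.33349883556366
shift mm [ 300.671  -552.3012   37.1171] rotvec deg [-0.0025  0.005   0.028 ]
t 11.18 rack [-0.1406  0.0003] z 0.03711905797924819 Ft [-0.3759  0.4745  2.617 ] M [-0.0349 -0.099   0.011 ] w 0.05907200424916741 43.33349883556366 yaw err None
450 [160.0356 171.1111] [ 0.2183 -0.1501]
296 [270.7703 219.652 ] [-0.0161  0.0017]
349 [239.808  223.3954] [ 0.0551 -0.0013]
0.89 [ 0.057  -0.0018]
0.87 [-0.0798 -0.0023]
0.7 [-0.0136  0.0047]
```

Request:
carry_out([
  {"translation":[2,0,0],"delta_rot":[0,0,0]},
  {"translation":[2,0,0],"delta_rot":[0,0,0]},
  {"translation":[2,0,0],"delta_rot":[0,0,0]},
  {"translation":[2,0,0],"delta_rot":[0,0,0]},
  {"translation":[2,0,0],"delta_rot":[0,0,0]},
  {"translation":[2,0,0],"delta_rot":[0,0,0]},
  {"translation":[2,0,0],"delta_rot":[0,0,0]},
  {"translation":[2,0,0],"delta_rot":[0,0,0]},
  {"translation":[2,0,0],"delta_rot":[0,0,0]},
  {"translation":[2,0,0],"delta_rot":[0,0,0]},
  {"translation":[2,0,0],"delta_rot":[0,0,0]},
  {"translation":[2,0,0],"delta_rot":[0,0,0]},
  {"translation":[2,0,0],"delta_rot":[0,0,0]},
  {"translation":[2,0,0],"delta_rot":[0,0,0]},
  {"translation":[2,0,0],"delta_rot":[0,0,0]},
  {"translation":[2,0,0],"delta_rot":[0,0,0]},
  {"translation":[2,0,0],"delta_rot":[0,0,0]},
  {"translation":[2,0,0],"delta_rot":[0,0,0]},
])

```text
time: 13.58
ee_pos: [0.592, -0.1569, 0.0371]
tool_rot: [0.0, 0.638, 0.77, -0.0]
ft_force: [0.3, -2.8, -0.6]
width: 0.0588
grasp_force: 43.3
```

```bash
python3 st.py; python3 -c "
from delta import *
d=snap('scene'); x2=cv2.resize(d['img'][130:330,150:410],None,fx=3,fy=3); cv2.imwrite('pics/mid.png',x2)"
```

```text
t 13.575 tcp [ 0.592  -0.1569  0.0371] rack [-0.1046  0.0003] F [ 0.3261 -2.8166 -0.6428] w 0.05883168897714918 43.298991322517395
shift mm [ 264.6867 -552.2935   37.1133] rotvec deg [-0.0016  0.0069  0.028 ]
t 13.57 rack [-0.1046  0.0003] z 0.037129736257378504 Ft [-2.8279 -0.2054  0.6432] M [ 0.0237 -0.5283 -0.0053] w 0.05883168897714918 43.298991322517395 yaw err None
453 [160.0309 171.1082] [ 0.2183 -0.1501]
175 [254.1657 221.1029] [ 0.0219 -0.0012]
339 [231.3009 224.4041] [ 0.0747 -0.0022]
0.91 [0.0203 0.0053]
0.78 [-0.0413  0.001 ]
0.76 [ 0.0755 -0.0038]
0.39 [-0.2649  0.1698]
```

View pics/mid.png

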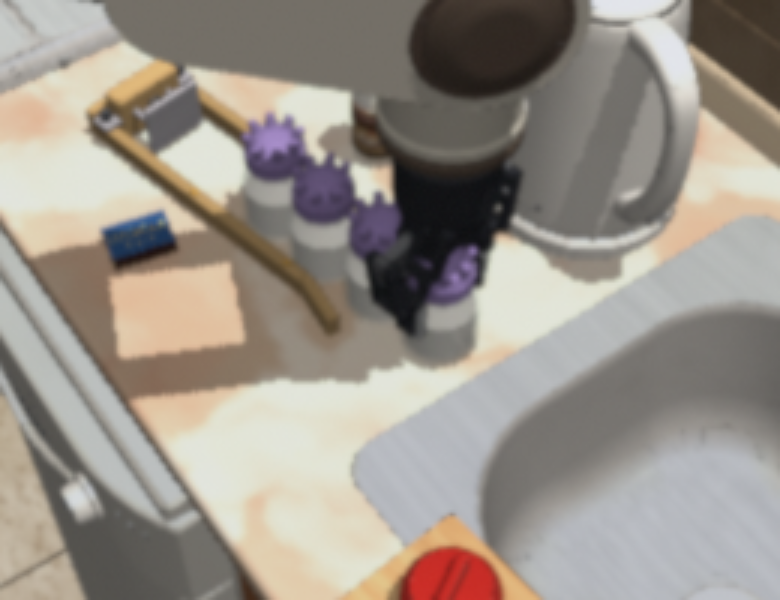

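The row is in one line, with caps at crop (275,145), (323,190), (377,225) and (445,270). The tail has cleared the sink rim, so I'll back off 1.5 mm and lower it to the worktop.

Request:
carry_out([
  {"translation":[-1.5,0,0],"delta_rot":[0,0,0]},
  {"translation":[0,0,1.2],"delta_rot":[0,0,0]},
  {"translation":[0,0,1.2],"delta_rot":[0,0,0]},
  {"translation":[0,0,1],"delta_rot":[0,0,0]},
  {"translation":[0,0,0],"delta_rot":[0,0,0]},
])

```text
time: 14.4
ee_pos: [0.5922, -0.1585, 0.0336]
tool_rot: [-0.0, 0.638, 0.77, -0.0]
ft_force: [-0.1, 0.8, -2.9]
width: 0.0587
grasp_force: 43.3
```

Request:
carry_out([
  {"translation":[0,0,0.4],"delta_rot":[0,0,0]},
  {"translation":[0,0,0.4],"delta_rot":[0,0,0]},
  {"translation":[0,0,0],"delta_rot":[0,0,0]},
])

```text
time: 14.78
ee_pos: [0.5923, -0.1585, 0.033]
tool_rot: [0.0, 0.638, 0.77, -0.0]
ft_force: [-0.6, 0.4, -1.1]
width: 0.0587
grasp_force: 43.4
```

Request:
carry_out([
  {"translation":[1,0,0],"delta_rot":[0,0,0]},
  {"translation":[1.5,0,0],"delta_rot":[0,0,0]},
  {"translation":[2.5,0,0],"delta_rot":[0,0,0]},
  {"translation":[2.5,0,0],"delta_rot":[0,0,0]},
  {"translation":[2.5,0,0],"delta_rot":[0,0,0]},
  {"translation":[2.5,0,0],"delta_rot":[0,0,0]},
  {"translation":[2.5,0,0],"delta_rot":[0,0,0]},
  {"translation":[2.5,0,0],"delta_rot":[0,0,0]},
  {"translation":[2.5,0,0],"delta_rot":[0,0,0]},
  {"translation":[2.5,0,0],"delta_rot":[0,0,0]},
])

```text
time: 16.02
ee_pos: [0.5881, -0.1362, 0.0329]
tool_rot: [0.0, 0.638, 0.77, -0.0]
ft_force: [0.6, -3.5, -2.0]
width: 0.0589
grasp_force: 43.3
```

Request:
carry_out([
  {"translation":[2.5,0,0],"delta_rot":[0,0,0]},
  {"translation":[2.5,0,0],"delta_rot":[0,0,0]},
  {"translation":[2.5,0,0],"delta_rot":[0,0,0]},
  {"translation":[2.5,0,0],"delta_rot":[0,0,0]},
  {"translation":[2.5,0,0],"delta_rot":[0,0,0]},
  {"translation":[2.5,0,0],"delta_rot":[0,0,0]},
  {"translation":[2.5,0,0],"delta_rot":[0,0,0]},
  {"translation":[2.5,0,0],"delta_rot":[0,0,0]},
  {"translation":[2,0,0],"delta_rot":[0,0,0]},
  {"translation":[2,0,0],"delta_rot":[0,0,0]},
])

```text
time: 17.27
ee_pos: [0.5836, -0.1127, 0.0329]
tool_rot: [0.0, 0.638, 0.77, -0.0]
ft_force: [0.8, -2.8, 1.0]
width: 0.0592
grasp_force: 43.3
```

```bash
python3 st.py
```

```text
t 17.275 tcp [ 0.5836 -0.1127  0.0329] rack [-0.0596  0.0003] F [ 0.7733 -2.7649  1.0274] w 0.059176475701962654 43.307636976242065
shift mm [ 219.6904 -552.2986   32.9235] rotvec deg [-0.0018  0.0082  0.0294]
t 17.27 rack [-0.0596  0.0003] z 0.03293770439900502 Ft [-2.8608  0.2435 -1.027 ] M [-0.0497 -0.543  -0.0258] w 0.059176475701962654 43.307636976242065 yaw err None
450 [160.0667 171.1311] [ 0.2183 -0.1501]
348 [212.342  226.8017] [ 0.1185 -0.0038]
0.94 [ 0.1217 -0.0079]
0.93 [ 0.0049 -0.002 ]
0.57 [0.0656 0.0061]
0.44 [ 0.2311 -0.1539]
```

Request:
carry_out([
  {"translation":[2,0,0],"delta_rot":[0,0,0]},
  {"translation":[2,0,0],"delta_rot":[0,0,0]},
  {"translation":[2,0,0],"delta_rot":[0,0,0]},
  {"translation":[2,0,0],"delta_rot":[0,0,0]},
  {"translation":[1.5,0,0],"delta_rot":[0,0,0]},
  {"translation":[1.5,0,0],"delta_rot":[0,0,0]},
  {"translation":[1.5,0,0],"delta_rot":[0,0,0]},
  {"translation":[1.5,0,0],"delta_rot":[0,0,0]},
])

```text
time: 18.42
ee_pos: [0.581, -0.099, 0.0329]
tool_rot: [0.0, 0.638, 0.77, -0.0]
ft_force: [1.0, -3.8, 0.7]
width: 0.0594
grasp_force: 43.3
```

Request:
carry_out([
  {"translation":[1.5,0,0],"delta_rot":[0,0,0]},
  {"translation":[1.5,0,0],"delta_rot":[0,0,0]},
  {"translation":[1.5,0,0],"delta_rot":[0,0,0]},
])

```text
time: 18.8
ee_pos: [0.5802, -0.0945, 0.0329]
tool_rot: [0.0, 0.638, 0.77, -0.0]
ft_force: [1.4, -3.6, 1.3]
width: 0.0586
grasp_force: 43.3
```

Request:
carry_out([
  {"translation":[1.5,0,0],"delta_rot":[0,0,0]},
  {"translation":[1.5,0,0],"delta_rot":[0,0,0]},
  {"translation":[1.5,0,0],"delta_rot":[0,0,0]},
])

```text
time: 19.18
ee_pos: [0.5793, -0.0902, 0.0329]
tool_rot: [0.0, 0.638, 0.77, -0.0]
ft_force: [1.0, -5.1, 1.6]
width: 0.0588
grasp_force: 43.3
```

Request:
carry_out([
  {"translation":[1.5,0,0],"delta_rot":[0,0,0]},
  {"translation":[1.5,0,0],"delta_rot":[0,0,0]},
])

```text
time: 19.42
ee_pos: [0.5787, -0.0872, 0.0329]
tool_rot: [0.0, 0.638, 0.77, -0.0]
ft_force: [0.7, -4.4, 3.1]
width: 0.0589
grasp_force: 43.3
```

Request:
carry_out([
  {"translation":[1,0,0],"delta_rot":[0,0,0]},
  {"translation":[1,0,0],"delta_rot":[0,0,0]},
  {"translation":[1,0,0],"delta_rot":[0,0,0]},
])

```text
time: 19.8
ee_pos: [0.5782, -0.0843, 0.033]
tool_rot: [0.0, 0.638, 0.77, -0.0]
ft_force: [1.3, -4.1, 2.1]
width: 0.0589
grasp_force: 43.3
```

Request:
carry_out([
  {"translation":[1,0,0],"delta_rot":[0,0,0]},
  {"translation":[1,0,0],"delta_rot":[0,0,0]},
  {"translation":[1,0,0],"delta_rot":[0,0,0]},
])

```text
time: 20.18
ee_pos: [0.5776, -0.0813, 0.0329]
tool_rot: [0.0, 0.638, 0.77, -0.0]
ft_force: [1.5, -5.5, 1.7]
width: 0.059
grasp_force: 43.3
```

```bash
python3 st.py; python3 -c "
from delta import *
d=snap('top'); x2=cv2.resize(d['img'][190:280,150:300],None,fx=5,fy=5,interpolation=2); cv2.imwrite('pics/rack2.png',x2)"
```

```text
t 20.175 tcp [ 0.5776 -0.0813  0.0329] rack [-0.0277  0.0003] F [ 1.5278 -5.4968  1.7483] w 0.05897108860493274 43.30104410648346
shift mm [ 187.7436 -552.2874   32.9399] rotvec deg [-0.0044  0.0058  0.0286]
t 20.18 rack [-0.0277  0.0003] z 0.032917024601188574 Ft [-5.6855  0.4746 -1.7478] M [-0.0656 -0.7858 -0.0147] w 0.05897108860493274 43.30104410648346 yaw err None
456 [160.1535 171.1294] [ 0.2181 -0.15  ]
342 [198.4532 228.0439] [ 0.1504 -0.0061]
0.83 [0.0992 0.0032]
0.67 [ 0.1549 -0.0068]
0.58 [ 0.2315 -0.1561]
0.55 [ 0.0359 -0.0012]
```

View pics/rack2.png

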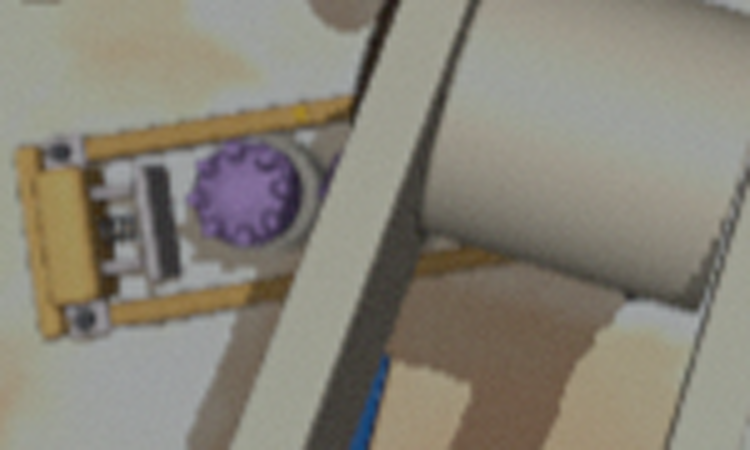

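The lead shaker is at crop (245,190), lightly against one rail and just short of the plate at (165,222). Pushing on in 1 mm steps.

Request:
carry_out([
  {"translation":[1,0,0],"delta_rot":[0,0,0]},
  {"translation":[1,0,0],"delta_rot":[0,0,0]},
  {"translation":[1,0,0],"delta_rot":[0,0,0]},
])

```text
time: 20.75
ee_pos: [0.5771, -0.0784, 0.0329]
tool_rot: [0.0, 0.638, 0.77, -0.0]
ft_force: [1.5, -5.1, 3.1]
width: 0.0589
grasp_force: 43.4
```

Request:
carry_out([
  {"translation":[1,0,0],"delta_rot":[0,0,0]},
  {"translation":[1,0,0],"delta_rot":[0,0,0]},
])

```text
time: 21.0
ee_pos: [0.5767, -0.0764, 0.0329]
tool_rot: [0.0, 0.638, 0.77, -0.0]
ft_force: [-0.0, -5.1, 3.2]
width: 0.0586
grasp_force: 43.4
```

Request:
carry_out([
  {"translation":[1,0,0],"delta_rot":[0,0,0]},
  {"translation":[1,0,0],"delta_rot":[0,0,0]},
])

```text
time: 21.25
ee_pos: [0.5763, -0.0745, 0.0329]
tool_rot: [0.0, 0.638, 0.77, -0.0]
ft_force: [2.5, -4.2, 1.7]
width: 0.0586
grasp_force: 43.4
```

Request:
carry_out([
  {"translation":[1,0,0],"delta_rot":[0,0,0]},
  {"translation":[1,0,0],"delta_rot":[0,0,0]},
])

```text
time: 21.5
ee_pos: [0.576, -0.0725, 0.0329]
tool_rot: [0.0, 0.638, 0.77, -0.0]
ft_force: [0.7, -4.2, 2.2]
width: 0.0585
grasp_force: 43.4
```

Request:
carry_out([
  {"translation":[1,0,0],"delta_rot":[0,0,0]},
  {"translation":[1,0,0],"delta_rot":[0,0,0]},
])

```text
time: 21.75
ee_pos: [0.5756, -0.0705, 0.0329]
tool_rot: [0.0, 0.638, 0.77, -0.0]
ft_force: [0.3, -5.1, 2.6]
width: 0.059
grasp_force: 43.4
```

Request:
carry_out([
  {"translation":[1,0,0],"delta_rot":[0,0,0]},
  {"translation":[1,0,0],"delta_rot":[0,0,0]},
])

```text
time: 22.0
ee_pos: [0.5752, -0.0686, 0.0329]
tool_rot: [0.0, 0.638, 0.77, -0.0]
ft_force: [1.3, -5.0, 3.3]
width: 0.0595
grasp_force: 43.4
```

Request:
carry_out([
  {"translation":[1,0,0],"delta_rot":[0,0,0]},
  {"translation":[1,0,0],"delta_rot":[0,0,0]},
])

```text
time: 22.25
ee_pos: [0.5748, -0.0666, 0.0329]
tool_rot: [0.0, 0.638, 0.77, -0.0]
ft_force: [1.6, -3.9, 3.2]
width: 0.0589
grasp_force: 43.4
```

```bash
python3 st.py
```

```text
t 22.25 tcp [ 0.5748 -0.0666  0.0329] rack [-0.0127  0.0004] F [ 1.5625 -3.9203  3.2245] w 0.05891884590287098 43.38296055793762
shift mm [ 172.757  -552.2714   32.929 ] rotvec deg [-0.0053  0.008   0.0283]
t 22.25 rack [-0.0127  0.0004] z 0.03290191915910853 Ft [-4.1435  0.8029 -3.224 ] M [-0.0358 -0.8095 -0.0121] w 0.05891884590287098 43.38296055793762 yaw err None
447 [160.0045 171.1074] [ 0.2184 -0.1501]
361 [191.8144 229.1385] [ 0.1658 -0.0061]
0.77 [ 0.1702 -0.0042]
0.75 [ 0.0503 -0.0032]
0.7 [0.1115 0.0081]
0.49 [ 0.228  -0.1577]
```

Request:
carry_out([
  {"translation":[1,0,0],"delta_rot":[0,0,0]},
  {"translation":[1,0,0],"delta_rot":[0,0,0]},
])

```text
time: 22.65
ee_pos: [0.5745, -0.0647, 0.0329]
tool_rot: [0.0, 0.638, 0.77, -0.0]
ft_force: [1.3, -5.0, 3.4]
width: 0.0588
grasp_force: 43.4
```

Request:
carry_out([
  {"translation":[1,0,0],"delta_rot":[0,0,0]},
  {"translation":[1,0,0],"delta_rot":[0,0,0]},
])

```text
time: 22.9
ee_pos: [0.5741, -0.0627, 0.0329]
tool_rot: [0.0, 0.638, 0.77, -0.0]
ft_force: [1.2, -5.1, 4.0]
width: 0.0587
grasp_force: 43.4
```

Request:
carry_out([
  {"translation":[1,0,0],"delta_rot":[0,0,0]},
  {"translation":[1,0,0],"delta_rot":[0,0,0]},
])

```text
time: 23.15
ee_pos: [0.5737, -0.0608, 0.0329]
tool_rot: [0.0, 0.638, 0.77, -0.0]
ft_force: [0.8, -4.5, 3.4]
width: 0.0587
grasp_force: 43.4
```

```bash
python3 st.py; python3 -c "
from delta import *
d=snap('top'); x2=cv2.resize(d['img'][200:270,150:230],None,fx=7,fy=7,interpolation=2); cv2.imwrite('pics/rack3.png',x2)"
```

```text
t 23.15 tcp [ 0.5737 -0.0608  0.0329] rack [-0.0067  0.0003] F [ 0.8376 -4.4961  3.3585] w 0.05869461497759559 43.39219093322754
shift mm [ 166.8212 -552.3118   32.9031] rotvec deg [-0.0006  0.0155  0.0266]
t 23.15 rack [-0.0067  0.0003] z 0.032941950952755046 Ft [-4.5743 -0.0163 -3.3573] M [ 0.032  -0.8038 -0.0317] w 0.05869461497759559 43.39219093322754 yaw err None
451 [160.0288 171.1596] [ 0.2184 -0.15  ]
351 [189.1054 229.5954] [ 0.1721 -0.006 ]
0.86 [ 0.0576 -0.0045]
0.8 [0.1185 0.006 ]
0.64 [ 0.1741 -0.0079]
0.46 [ 0.2299 -0.1528]
```

View pics/rack3.png

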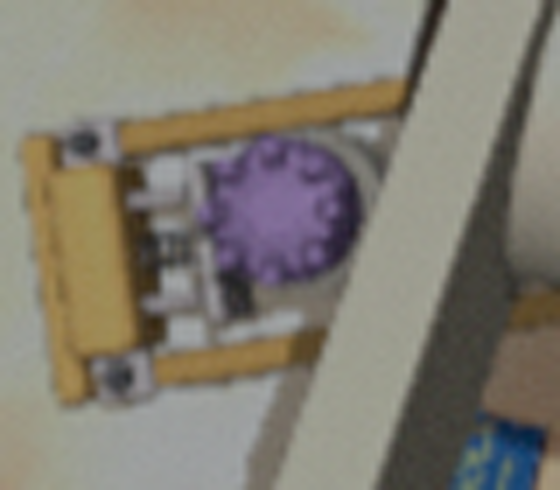

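The plate is now hidden under the lead shaker's cap at crop (285,210), so contact must be very near. I'll continue in small steps and watch the force rise.

Request:
carry_out([
  {"translation":[1,0,0],"delta_rot":[0,0,0]},
  {"translation":[1,0,0],"delta_rot":[0,0,0]},
])

```text
time: 23.6
ee_pos: [0.5734, -0.059, 0.0329]
tool_rot: [0.0, 0.638, 0.77, -0.0]
ft_force: [1.3, -6.7, 2.7]
width: 0.0594
grasp_force: 43.4
```

Request:
carry_out([
  {"translation":[1,0,0],"delta_rot":[0,0,0]},
  {"translation":[1,0,0],"delta_rot":[0,0,0]},
])

```text
time: 23.85
ee_pos: [0.5731, -0.0572, 0.033]
tool_rot: [0.0, 0.638, 0.77, -0.0]
ft_force: [2.0, -8.0, 1.7]
width: 0.059
grasp_force: 43.4
```

Request:
carry_out([
  {"translation":[1,0,0],"delta_rot":[0,0,0]},
  {"translation":[1,0,0],"delta_rot":[0,0,0]},
])

```text
time: 24.1
ee_pos: [0.5727, -0.0554, 0.0329]
tool_rot: [0.0, 0.638, 0.77, -0.0]
ft_force: [2.3, -9.0, 2.3]
width: 0.0594
grasp_force: 43.4
```

Request:
carry_out([
  {"translation":[1,0,0],"delta_rot":[0,0,0]},
  {"translation":[1,0,0],"delta_rot":[0,0,0]},
  {"translation":[0,0,0],"delta_rot":[0,0,0]},
  {"translation":[0,0,0],"delta_rot":[0,0,0]},
  {"translation":[0,0,0],"delta_rot":[0,0,0]},
])

```text
time: 24.72
ee_pos: [0.5724, -0.0535, 0.033]
tool_rot: [0.0, 0.638, 0.77, -0.0]
ft_force: [2.8, -10.2, 1.4]
width: 0.0591
grasp_force: 43.4
```

```bash
python3 st.py
```

```text
t 24.725 tcp [ 0.5724 -0.0535  0.033 ] rack [0.0006 0.0003] F [  2.8206 -10.1674   1.4377] w 0.059056767178504846 43.44051897525787
shift mm [ 159.383  -552.3931   32.6831] rotvec deg [0.0097 0.0648 0.0183]
t 24.73 rack [0.0006 0.0003] z 0.03295678446136456 Ft [-10.5166   0.8751  -1.4257] M [-0.0131 -1.615  -0.0012] w 0.059056767178504846 43.44051897525787 yaw err None
451 [160.0754 171.1086] [ 0.2182 -0.1501]
349 [186.0487 230.0172] [ 0.1792 -0.0062]
0.87 [0.1261 0.0048]
0.77 [ 0.1844 -0.0066]
0.59 [ 0.2293 -0.1547]
0.51 [ 0.0603 -0.006 ]
```

Request:
carry_out([
  {"translation":[1,0,0],"delta_rot":[0,0,0]},
  {"translation":[0,0,0],"delta_rot":[0,0,0]},
  {"translation":[0,0,0],"delta_rot":[0,0,0]},
  {"translation":[0,0,0],"delta_rot":[0,0,0]},
], force=20)

```text
time: 25.38
ee_pos: [0.5722, -0.0527, 0.033]
tool_rot: [0.001, 0.638, 0.77, -0.0]
ft_force: [2.5, -10.6, 1.4]
width: 0.0588
grasp_force: 43.5
```

Request:
carry_out([
  {"translation":[0,0,0],"delta_rot":[0,0,0]},
  {"translation":[0,0,0],"delta_rot":[0,0,0]},
  {"translation":[0,0,0],"delta_rot":[0,0,0]},
  {"translation":[0,0,0],"delta_rot":[0,0,0]},
], grip=64)

```text
time: 25.88
ee_pos: [0.5719, -0.0518, 0.0328]
tool_rot: [-0.0, 0.638, 0.77, -0.0]
ft_force: [1.3, -0.3, -0.5]
width: 0.064
grasp_force: 0.0
```

Request:
carry_out([
  {"translation":[0,0,0],"delta_rot":[0,0,0]},
  {"translation":[0,0,0],"delta_rot":[0,0,0]},
  {"translation":[0,0,0],"delta_rot":[0,0,0]},
  {"translation":[0,0,0],"delta_rot":[0,0,0]},
], grip=85)

```text
time: 26.38
ee_pos: [0.572, -0.0519, 0.0329]
tool_rot: [0.0, 0.638, 0.77, -0.0]
ft_force: [-0.3, 0.5, -0.2]
width: 0.0848
grasp_force: 0.0
```

```bash
python3 st.py
```

```text
t 26.375 tcp [ 0.572  -0.0519  0.0329] rack [0.0023 0.0004] F [-0.3264  0.4791 -0.1709] w 0.08477695221244423 0.0
shift mm [ 157.8377 -552.282    32.9307] rotvec deg [-0.0028  0.0079  0.0304]
t 26.38 rack [0.0023 0.0004] z 0.03292565265461113 Ft [ 0.5316 -0.2312  0.1709] M [-0.008   0.011  -0.0043] w 0.08477695221244423 0.0 yaw err None
457 [160.105  171.1554] [ 0.2182 -0.15  ]
349 [186.596  229.9742] [ 0.1779 -0.0061]
0.81 [ 0.1815 -0.0072]
0.69 [0.1244 0.0047]
0.53 [ 0.229  -0.1539]
0.5 [ 0.0638 -0.003 ]
```

Request:
carry_out([
  {"translation":[0,0,-5],"delta_rot":[0,0,0]},
  {"translation":[0,0,-10],"delta_rot":[0,0,0]},
  {"translation":[0,0,-15],"delta_rot":[0,0,0]},
  {"translation":[0,0,-20],"delta_rot":[0,0,0]},
  {"translation":[0,0,-20],"delta_rot":[0,0,0]},
  {"translation":[0,0,-20],"delta_rot":[0,0,0]},
  {"translation":[0,0,-20],"delta_rot":[0,0,0]},
  {"translation":[0,0,-20],"delta_rot":[0,0,0]},
  {"translation":[-30,0,-20],"delta_rot":[0,0,0]},
  {"translation":[-40,0,0],"delta_rot":[0,0,0]},
  {"translation":[-40,0,0],"delta_rot":[0,0,0]},
  {"translation":[-40,0,0],"delta_rot":[0,0,0]},
  {"translation":[-40,0,0],"delta_rot":[0,0,0]},
  {"translation":[-30,0,0],"delta_rot":[0,0,0]},
  {"translation":[0,0,0],"delta_rot":[0,0,0]},
])

```text
time: 28.4
ee_pos: [0.613, -0.2699, 0.1835]
tool_rot: [0.0, 0.638, 0.77, -0.0]
ft_force: [-1.0, -0.1, 0.5]
width: 0.0848
grasp_force: 0.0
```

```bash
python3 st.py; python3 -c "
from delta import *
d=snap('top'); x2=cv2.resize(d['img'][180:290,140:340],None,fx=4,fy=4,interpolation=2)
cv2.imwrite('pics/end.png',x2)"
```

```text
t 28.4 tcp [ 0.613  -0.2699  0.1835] rack [-0.2195  0.0007] F [-0.9976 -0.0583  0.5173] w 0.0847555348640743 0.0
shift mm [ 378.5732 -552.6062  183.2553] rotvec deg [ 0.0014  0.0294 -0.0881]
t 28.40 rack [-0.2195  0.0007] z 0.1834634356914931 Ft [ 0.1267 -0.9912 -0.5174] M [ 0.004  -0.0423  0.0083] w 0.0847555348640743 0.0 yaw err None
468 [160.2201 171.3932] [ 0.218  -0.1494]
338 [264.3402 220.6006] [-0.0013  0.0015]
354 [238.5876 224.4492] [0.0583 0.0006]
375 [187.2693 230.0693] [ 0.1764 -0.0057]
367 [213.2289 230.2779] [0.1177 0.0044]
0.75 [ 0.1812 -0.0052]
0.68 [ 0.2295 -0.1562]
0.65 [0.1228 0.0057]
0.64 [ 0.063  -0.0023]
```

View pics/end.png

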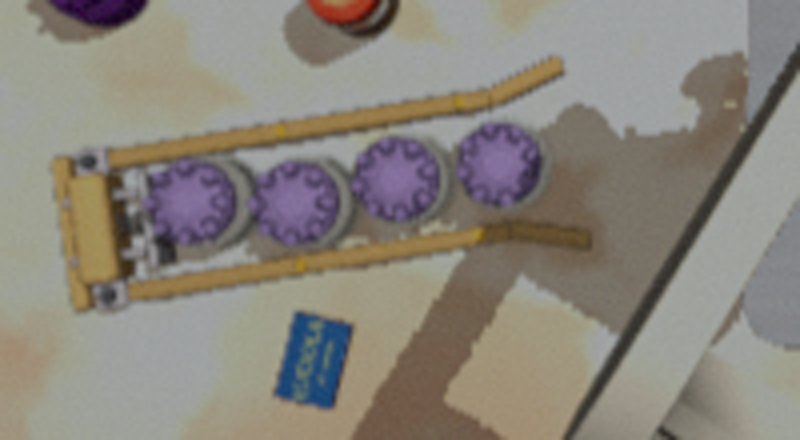

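All four stand upright at crop (190,203), (297,203), (397,178) and (500,164). Their spacings are 59.5–59.6 mm, all within 6 mm of the middle line, and the lead still compresses the plate by about 4 mm. Handing in.

```bash
python3 -c "
from station import *
print(hand_in())"
```

```text
the job is handed in; nothing more can be done
None
```

I've handed the job in: all four shakers stand upright and touching in the rack, within about 6 mm of its middle line, with the lead still pressing the plate back by about 4 mm; the final push was about 11 N, and hand-in returned no verdict.

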